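Half-press, then fully press the plate scanner's start key

ROBOT

A 6-joint arm with a two-finger parallel gripper is mounted at the origin on the work surface. World frame = base frame: x ahead of the robot, y to its left, z up, the work surface at z = 0. Lengths are in m, angles in rad, forces in N, time in s.
With the tool pointing down it reaches from about 0.3 to 0.825 m from the base axis. Payload 5.4 kg.
Tool frame: the origin (TCP) lies on the centre line of the jaws, within the pads' length; the fingertips stand 22 mm ahead of it and the grasp point (between the pads) lies 3 mm ahead of it; y points along the fingers, x is the direction in which the jaws open and shut, and the axes are right-handed (so a half turn about y gives the same grasp; the last joint's range is limited). The gripper opens to 92 mm and grips with 3 to 60 N. Pads are 20 mm wide; open, the fingers measure 128 mm over their backs; the gripper's body (75 mm by 189 mm) begins 69 mm behind the grasp point.
Start: joints at [-1.55, 0.158, 1.597, -0, 1.386, -0.21], TCP at [0.132, -0.56, 0.237] pointing down, gripper open.
Joint ranges: [-2.91, 2.91], [-0.94, 2.29], [0.18, 2.7], [-1.29, 4.43], [0.17, 2.64], [-3, 3]. Speed limits (rad/s): [2.57, 2.57, 3.14, 3.14, 3.14, 3.14].

INTERFACE

Orientations are given as a rotation vector (axis times angle).
In Python, from station import ctrl gives the robot as it stands.
- The arm moves only by the tool play_rows, never from a script. Its argument "commands" is one flat list of numbers, 7 for each row, row after row: the closure, from 0 (fully open) to 1 (shut), then the shift along the tool's x, y, z in cm, then the turn, a rotation vector about the tool's x, y, z in rad. In form: [fingers, dx, dy, dz, wx, wy, wz, fingers, dx, dy, dz, wx, wy, wz, ...]. A call has 1 to 20 rows; each row is the pose to reach, as a shift and turn from the pose commanded when the call began, along the tool's axes at that moment; what a row does not reach only later rows make up. A row lasts 1/8 s, in which the tool goes at most 62.5 mm and 10.7 degrees, less where a joint would pass 70% of its speed; a pose out of reach is approached as far as the arm can. A call with a gripper value outside its range is refused whole. The fingers move at their own pace and stop on an object; the grip force is fixed at half the most. Time passes only in rows, so rows that repeat a pose let the fingers close. It gives the time, the measured TCP pose, the force and the opening at its end, in the units of the state.
- ctrl.read_state(): the state, without advancing time (a new reading comes with each control period).
- ctrl.read_camera(name): name is "scene" or "top"; returns the picture (384x512x3 uint8, red, green, blue); there is no depth.
- ctrl.camera_model(name): a dict with "mtx" (3x3 intrinsics, pixels), "distortion" ([k1, k2, p1, p2, k3] as OpenCV has them; the pictures are not rectified), "pose" (4x4, takes a point from camera to world coordinates). Camera axes: x right, y up, looking along -z (the intrinsics and any distortion apply to the point x, -y, -z); pixel columns grow to the right and rows downward; lengths in m; the calibration is good to about 2 mm. A picture is of the moment at which its call begins. camera_model takes no time and is no camera call.
- ctrl.close_job(): hands the job in, once; it reports no verdict.
The state is a dict: "clock": time; "joint_pos": joint angles; "joint_velocities": joint speeds; "joint_efforts": joint torques, N m; "tool_pos": TCP position; "tool_rot": TCP orientation; "wrist_force": force on the tool from outside, world axes, zero at the start; "torque": the same for the moment, N m; "grip_width": finger opening in m.
Only numpy, scipy, OpenCV 4.12 (cv2) and the standard library are available. Lean on these libraries where they do the work, as an engineer would, in place of code of your own. Each camera call takes 0.05 s, during which the arm holds its last target.

TASK

The well plate lies on the plate scanner, ready to be imaged. Press the scanner's round two-tier key straight down from above to its first click only and keep it there for about a second so that the scanner can focus; then press it on fully home, where it locks down and starts the scan, and let go of it. Do not push past the first click before that pause, and leave the square key unpressed.

Things in the scene. Friction and masses are not known exactly. Their poses are not given: they have to be found in the camera images.
- key_top (a point): Centre of the top face of the two-tier start key, a grey round button on the scanner's 60 mm high front deck: an upper disc 38 mm wide, 12 mm above a lower disc 48 mm wide, that 10 mm above a pale fixed collar 62 mm wide, 12 mm high. Unpressed, this face is 34 mm above the deck, 94 mm above the table. Pressed, it moves straight down: 10 mm to the first click, 10 mm more to fully home.
- key_cap (a joint): Travel of the upper disc into the lower disc, m: 0 up, 0.010 fully sunk, which is the first click. A light spring of 1.5 N rising to 3.5 N; it returns to 0 when released.
- key_skirt (a joint): Travel of the lower disc (carrying the upper one) into the collar, m: 0 up, 0.010 fully home. It moves only when pressed with more than about 11 N, and stays wherever it has been pushed: it never comes back up.
- square_key (a joint): Travel of the other key, a grey square button 34 mm wide, top 28 mm above the deck: 0 up, 0.010 m down (spring, 1.5 to 3.5 N). To be left alone. The round key, this key and a rotary dial (bar across a disc, 28 mm high) sit 90 mm apart in a row, in any order. A hood 94 mm high, with the plate on it (top at 108 mm), begins 75 mm beyond the row; the robot's side is free.

How it is judged:
By the outcome, as a careful person would: the job done as asked, in the order asked, and still so for the second after the job is handed in, with the robot touching nothing.
It also fails if it takes over 32 s, if anything falls off the work surface, if the arm or the gripper's body presses on something with over 40 N, if the wrist force passes 120 N, or if a joint passes its speed limit or range.

## Working session

There is one attempt and no reset: what is moved stays moved. The work goes in short steps, Python scripts to look and compute and a tool call to move; the robot and the scene stay as the last step left them, time stands still between calls to the robot, and variables do not carry over. Pictures are saved under pics/ and viewed, and the job is handed in when it is done.

Besides the shell and the picture viewer there is one more tool, called after "Emit:" as a command line: name --argument value ..., lists and objects as JSON in quotes. play_rows: Moves the arm, as the interface text tells. Its arguments: {"type":"object","properties":{"commands":{"type":"array"}},"required":["commands"]}

```bash
mkdir -p pics
python3 - <<'E'
from station import ctrl
import cv2
print(ctrl.read_state())
for n in("scene","top"):
    im=ctrl.read_camera(n);cv2.imwrite(f"pics/{n}0.png",im[:,:,::-1])
    print(ctrl.camera_model(n))
E
```

```text
{'clock': 0.0, 'joint_pos': array([-1.55010128e+00,  1.59000625e-01,  1.59822697e+00,  3.23907297e-06,
        1.38617857e+00, -2.10067070e-01]), 'joint_velocities': array([-0.00167489, -0.00074053,  0.00062927, -0.00093236, -0.00100203,
        0.00011169]), 'joint_efforts': array([-2.18461905e-04, -3.85563684e+01, -3.22105980e+01,  7.00847595e-02,
        3.78519972e-02, -1.46484767e-04]), 'tool_pos': array([ 0.13150029, -0.5591679 ,  0.23564872]), 'tool_rot': array([-1.30811206,  1.03828353, -1.0363577 ]), 'wrist_force': array([ 0.19586   , -0.99244063,  0.64480441]), 'torque': array([-0.02589064,  0.00397108, -0.02579194]), 'grip_width': 0.09174417318152676}
{'mtx': array([[407.37063881,   0.        , 260.36216083],
       [  0.        , 407.37063881, 181.37654317],
       [  0.        ,   0.        ,   1.        ]]), 'distortion': array([0.04742618, 0.        , 0.        , 0.        , 0.        ]), 'pose': array([[-0.76027625, -0.51125722,  0.40074439,  0.81280265],
       [ 0.64957319, -0.60393205,  0.4618666 ,  0.32360168],
       [ 0.00588975,  0.61145902,  0.79125418,  0.63296539],
       [ 0.        ,  0.        ,  0.        ,  1.        ]])}
{'mtx': array([[499.18723483,   0.        , 260.30781584],
       [  0.        , 499.18723483, 200.33746927],
       [  0.        ,   0.        ,   1.        ]]), 'distortion': array([-0.20185501,  0.        ,  0.        ,  0.        ,  0.        ]), 'pose': array([[ 0.0208599 ,  0.98782142, -0.15418727,  0.43837338],
       [-0.99977313,  0.02127442,  0.00103875,  0.02657183],
       [ 0.00430634,  0.15413062,  0.9880411 ,  0.78911233],
       [ 0.        ,  0.        ,  0.        ,  1.        ]])}
```

View pics/scene0.png

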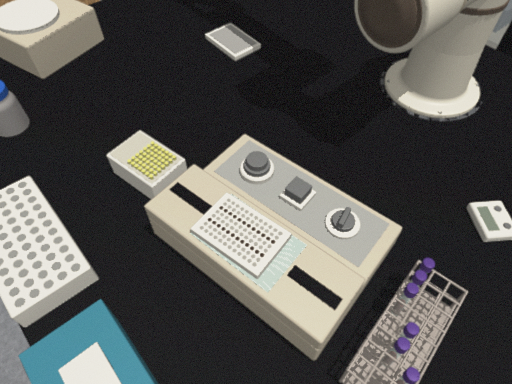

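View pics/top0.png

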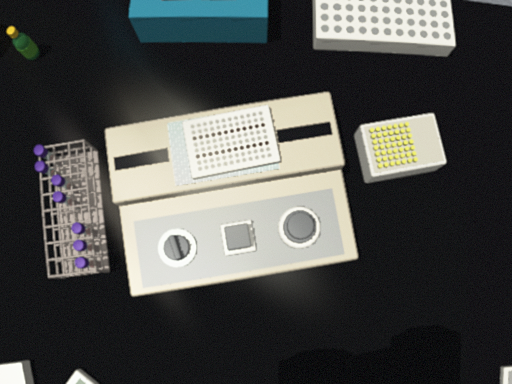

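Run:
```python
from scipy.spatial.transform import Rotation as R
print(R.from_rotvec([-1.30811206,  1.03828353, -1.0363577]).as_matrix().round(4))
```

```text
[[ 2.287e-01 -0.000e+00  9.735e-01]
 [-9.735e-01  1.800e-03  2.287e-01]
 [-1.800e-03 -1.000e+00  4.000e-04]]
```

The top view shows the round key at about (300,227), the square key at (238,237) and the dial at (178,247). In the scene view the round key is at about (257,162). Next I'll measure these precisely.

```bash
cat > h.py <<'E'
import numpy as np, cv2
from station import ctrl
def ray(n,uv):
    m=ctrl.camera_model(n)
    p=cv2.undistortPoints(np.array([[uv]],float),m["mtx"],m["distortion"])[0,0]
    T=m["pose"]; d=T[:3,:3]@np.array([p[0],-p[1],-1.]); return T[:3,3],d
def onz(n,uv,z):
    o,d=ray(n,uv); return o+d*(z-o[2])/d[2]
def proj(n,P):
    m=ctrl.camera_model(n);T=np.linalg.inv(m["pose"]);c=T[:3,:3]@np.array(P,float)+T[:3,3]
    q=cv2.projectPoints(np.array([[c[0],-c[1],-c[2]]]),np.zeros(3),np.zeros(3),m["mtx"],m["distortion"])[0]
    return q.ravel()
E
python3 - <<'E'
import cv2,numpy as np
a=cv2.imread("pics/top0.png")[190:275,150:345]; b=cv2.imread("pics/scene0.png")[135:250,220:380]
cv2.imwrite("pics/topc.png",cv2.resize(a,None,fx=4,fy=4,interpolation=cv2.INTER_CUBIC))
cv2.imwrite("pics/scenec.png",cv2.resize(b,None,fx=5,fy=5,interpolation=cv2.INTER_CUBIC))
E
```

```text
(no output)
```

View pics/topc.png

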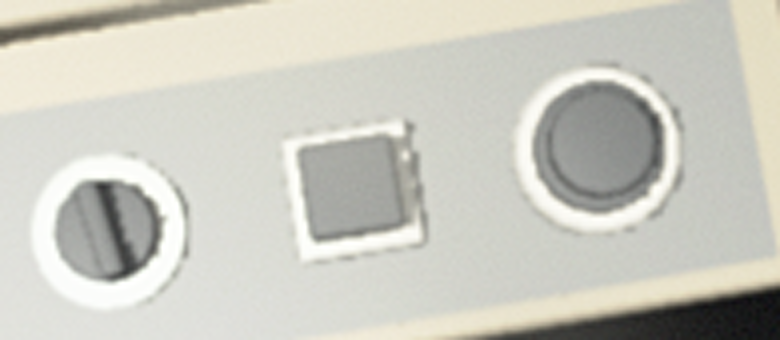

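View pics/scenec.png

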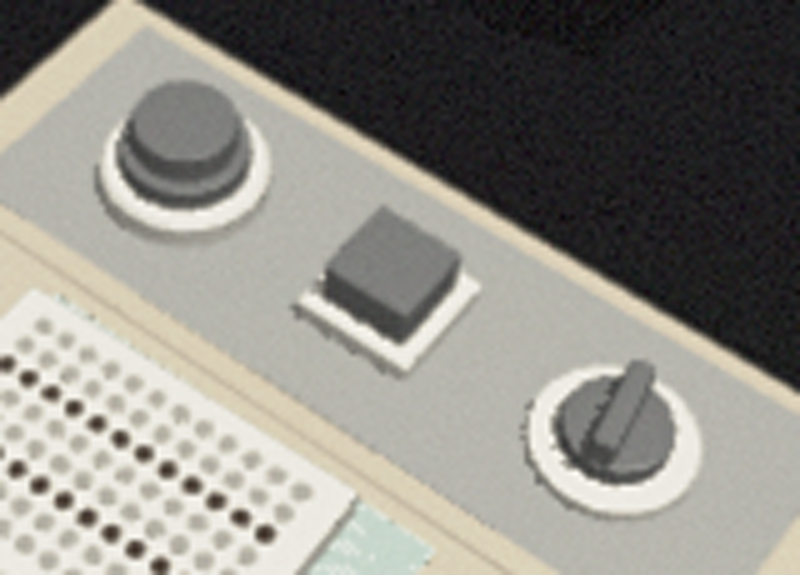

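In the top crop the upper disc is centred near crop (602,137), which is about pixel (300.5,224). In the scene crop it is near (186,122), about pixel (257,159). I'll fit these and cross-check across the two views.

Run:
```python
from h import *
T=cv2.imread("pics/top0.png"); S=cv2.imread("pics/scene0.png")
def big(mask,near):
    cs,_=cv2.findContours(mask.astype(np.uint8),cv2.RETR_EXTERNAL,cv2.CHAIN_APPROX_NONE)
    for c in cs:
        if cv2.contourArea(c)>60 and cv2.pointPolygonTest(c,near,True)>-5:
            return cv2.fitEllipse(c)
for nm,im,near in(("top",T,(300,226)),("scene",S,(257,162))):
    g=cv2.cvtColor(im,cv2.COLOR_BGR2GRAY)
    x,y=near; print(nm,"rowprofile",g[y-2,x-28:x+29].tolist()); print("col",g[y-28:y+29,x].tolist())
    w=(g>205)
    e=big(w,near); print("collar",e, onz(nm,e[0],.072) if e else None)
    for th in (100,125,150):
        e=big(g<th,near); print("dark",th,e,onz(nm,e[0],.088) if e else None)
c1=(300.3,224.3);c2=(257.1,159.4)
print(onz("top",c1,.094),onz("scene",c2,.094))
(o1,d1),(o2,d2)=ray("top",c1),ray("scene",c2)
A=np.c_[d1,-d2];s=np.linalg.lstsq(A,o2-o1,rcond=None)[0];print(o1+s[0]*d1,o2+s[1]*d2)
print("sq",onz("top",(150+352/4,190+187/4),.088),"dial",onz("top",(150+110/4,190+231/4),.072))
```

```text
top rowprofile [206, 206, 205, 204, 205, 210, 219, 236, 247, 249, 241, 181, 143, 152, 138, 115, 144, 155, 155, 151, 151, 153, 148, 152, 148, 148, 148, 144, 148, 148, 146, 142, 143, 141, 141, 140, 139, 138, 140, 137, 133, 109, 95, 134, 208, 250, 243, 214, 184, 193, 200, 200, 196, 197, 198, 197, 198]
col [197, 196, 198, 198, 198, 199, 199, 187, 187, 234, 249, 242, 172, 129, 126, 134, 142, 140, 140, 139, 144, 142, 143, 146, 143, 143, 148, 144, 147, 148, 147, 148, 149, 150, 150, 152, 150, 153, 155, 147, 122, 119, 147, 146, 135, 193, 249, 250, 243, 225, 202, 202, 203, 207, 204, 205, 204]
collar ((236.2520294189453, 232.44114685058594), (100.02204132080078, 286.2716979980469), 80.4616928100586) [0.50272183 0.05949957 0.072     ]
dark 100 ((250.8148956298828, 197.75218200683594), (427.1477355957031, 624.1966552734375), 91.6769027709961) [0.55121525 0.0394145  0.088     ]
dark 125 ((253.2283172607422, 198.38958740234375), (412.9116516113281, 638.7621459960938), 91.70748901367188) [0.55037106 0.0359605  0.088     ]
dark 150 ((253.133056640625, 193.97537231445312), (434.13214111328125, 617.480
[... 748 characters left out ...]
21094) [0.49985284 0.09037439 0.072     ]
dark 100 ((263.6757507324219, 190.12245178222656), (409.1916809082031, 533.0852661132812), 98.811767578125) [0.54453039 0.02303461 0.088     ]
dark 125 ((270.1034851074219, 181.333251953125), (427.3292236328125, 549.9107055664062), 92.46405792236328) [0.52416193 0.01607112 0.088     ]
dark 150 ((255.6138153076172, 186.98973083496094), (431.3385314941406, 569.410400390625), 81.7473373413086) [0.55056572 0.00938707 0.088     ]
[ 0.51406539 -0.03091718  0.094     ] [ 0.51270539 -0.03151322  0.094     ]
[ 0.51388387 -0.03077932  0.09566694] [ 0.51360139 -0.03045295  0.09560919]
sq [0.49525645 0.05613978 0.088     ] dial [0.47851288 0.14378409 0.072     ]
```

The two views agree to about 1.5 mm. The key top is at about (0.513, -0.031), the rays meet at z ≈ 0.0956 against 0.094 nominal, and it sits 89 mm from the square key. The next move goes above the key with the fingers shut. The tool y axis points down.

Emit:
play_rows --commands '[1,-0.9,0,1.0,0,0,0,1,-3.0,0,3.4,0,0,0,1,-6.0,0,6.9,0,0,0,1,-9.4,0,10.8,0,0,0,1,-13.2,0,15.3,0,0,0,1,-17.1,0,19.7,0,0,0,1,-20.9,0,24.1,0,0,0,1,-24.8,0,28.5,0,0,0,1,-28.6,0,33.0,0,0,0,1,-32.5,0,37.4,0,0,0,1,-35.9,0,41.3,0,0,0,1,-38.9,0,44.8,0,0,0,1,-41.0,0,47.2,0,0,0,1,-42.3,0,48.7,0,0,0,1,-42.7,1,49.2,0,0,0,1,-42.7,3,49.2,0,0,0,1,-42.7,5,49.2,0,0,0,1,-42.7,7,49.2,0,0,0,1,-42.7,7,49.2,0,0,0,1,-42.7,7,49.2,0,0,0]'

```text
clock: 2.6
tool_pos: [0.5128, -0.0318, 0.1671]
tool_rot: [-1.309, 1.037, -1.038]
wrist_force: [-0.3, -0.1, 1.4]
grip_width: 0.0005
```

Run:
```python
from h import *
from scipy.spatial.transform import Rotation as R
im=ctrl.read_camera("scene"); s=ctrl.read_state()
print(s["clock"],s["tool_pos"],s["wrist_force"],s["grip_width"],s["joint_pos"])
M=R.from_rotvec(s["tool_rot"]).as_matrix();print(M.round(3))
tip=s["tool_pos"]+M[:,1]*.022; print("tip",tip,proj("scene",tip))
print("to go cm",(M.T@(np.array([.5133,-.0312,.116])-s["tool_pos"])*100).round(2))
cv2.imwrite("pics/s1.png",cv2.resize(im[60:230,160:360,::-1],None,fx=3,fy=3,interpolation=cv2.INTER_CUBIC))
```

```text
2.65 [ 0.51314425 -0.03180611  0.16748007] [ 1.10965017  0.22836141 -0.71874914] 0.0003443963091563264 [-2.97242432e-01  6.43931557e-02  1.84059406e+00 -6.79256251e-05
  1.23515493e+00  1.04303905e+00]
[[ 0.228  0.001  0.974]
 [-0.974 -0.     0.229]
 [ 0.001 -1.     0.001]]
tip [ 0.51317435 -0.0318168   0.14548009] [256.74770158 138.93747732]
to go cm [-0.06  5.15  0.02]
```

View pics/s1.png

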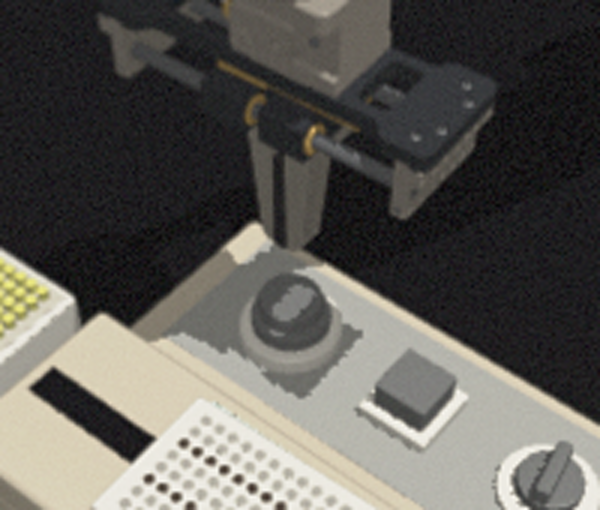

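The picture shows the closed fingertips at crop (290,240), directly above the key, matching the projected tip. Now I'll descend to just above the key top.

Emit:
play_rows --commands '[1,-0.05,1.0,0,0,0,0,1,-0.05,2.2,0,0,0,0,1,-0.05,3.4,0,0,0,0,1,-0.05,4.2,0,0,0,0,1,-0.05,4.7,0,0,0,0,1,-0.05,4.7,0,0,0,0,1,-0.05,4.7,0,0,0,0]'

```text
clock: 3.52
tool_pos: [0.513, -0.0311, 0.12]
tool_rot: [-1.309, 1.037, -1.038]
wrist_force: [1.2, 0.9, -0.1]
grip_width: 0.0002
```

Run:
```python
from h import *
im=ctrl.read_camera("scene"); s=ctrl.read_state()
print(s["clock"],s["tool_pos"],s["wrist_force"])
cv2.imwrite("pics/s2.png",cv2.resize(im[60:230,160:360,::-1],None,fx=3,fy=3,interpolation=cv2.INTER_CUBIC))
```

```text
3.575 [ 0.51303838 -0.03114176  0.1200599 ] [-0.48756493  0.19841346  0.77743654]
```

View pics/s2.png

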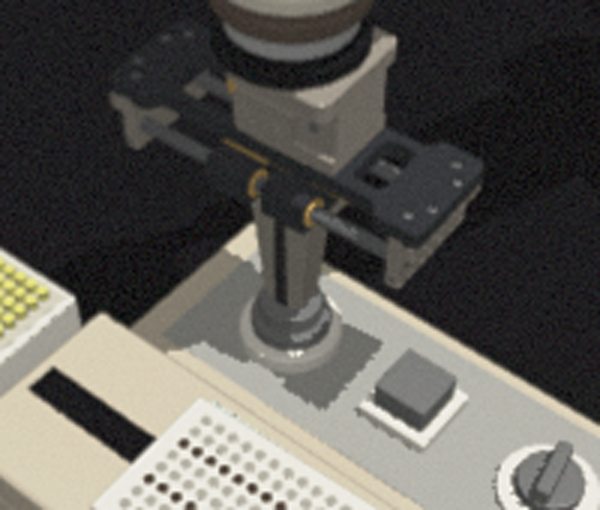

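The tip is centred about 4 mm above the disc, near crop (290,290). I'll press slowly into the soft travel, stopping short of the click.

Emit:
play_rows --commands '[1,0,0.2,0,0,0,0,1,0,0.4,0,0,0,0,1,0,0.6,0,0,0,0,1,0,0.8,0,0,0,0,1,0,1.0,0,0,0,0,1,0,1.1,0,0,0,0,1,0,1.1,0,0,0,0,1,0,1.1,0,0,0,0]'

```text
clock: 4.58
tool_pos: [0.5129, -0.0311, 0.1088]
tool_rot: [-1.309, 1.037, -1.038]
wrist_force: [0.1, 0.1, 2.7]
grip_width: 0.0003
```

Emit:
play_rows --commands '[1,0,0.1,0,0,0,0,1,0,0.1,0,0,0,0]'

```text
clock: 4.82
tool_pos: [0.5128, -0.0311, 0.1077]
tool_rot: [-1.309, 1.037, -1.038]
wrist_force: [0.4, 0.1, 3.0]
grip_width: 0.0002
```

Emit:
play_rows --commands '[1,0,0.05,0,0,0,0,1,0,0.05,0,0,0,0]'

```text
clock: 5.08
tool_pos: [0.5128, -0.0311, 0.1072]
tool_rot: [-1.309, 1.037, -1.038]
wrist_force: [0.0, -0.3, 2.9]
grip_width: 0.0
```

Emit:
play_rows --commands '[1,0,0.05,0,0,0,0,1,0,0.05,0,0,0,0]'

```text
clock: 5.32
tool_pos: [0.5128, -0.0311, 0.1067]
tool_rot: [-1.309, 1.037, -1.038]
wrist_force: [1.2, -0.3, 3.5]
grip_width: 0.0007
```

Emit:
play_rows --commands '[1,0,0.03,0,0,0,0,1,0,0.03,0,0,0,0]'

```text
clock: 5.58
tool_pos: [0.5128, -0.0311, 0.1064]
tool_rot: [-1.309, 1.037, -1.038]
wrist_force: [0.4, -0.1, 2.4]
grip_width: -0.0001
```

Emit:
play_rows --commands '[1,0,0.03,0,0,0,0,1,0,0.03,0,0,0,0]'

```text
clock: 5.82
tool_pos: [0.5128, -0.0311, 0.1063]
tool_rot: [-1.309, 1.037, -1.038]
wrist_force: [1.0, 0.1, 5.5]
grip_width: 0.0005
```

Emit:
play_rows --commands '[1,0,0.0,0,0,0,0]'

```text
clock: 5.95
tool_pos: [0.5128, -0.0311, 0.1063]
tool_rot: [-1.309, 1.037, -1.038]
wrist_force: [0.3, 0.6, 4.5]
grip_width: 0.0002
```

Emit:
play_rows --commands '[1,0,0.01,0,0,0,0]'

```text
clock: 6.08
tool_pos: [0.5129, -0.0311, 0.1063]
tool_rot: [-1.309, 1.037, -1.038]
wrist_force: [-0.0, -0.4, 6.1]
grip_width: 0.0005
```

At 6 N the tip has stopped moving (0.1063) while the command advances. That is the first click, below the 11 N skirt threshold. I'll hold for about a second.

Emit:
play_rows --commands '[1,0,0,0,0,0,0,1,0,0,0,0,0,0,1,0,0,0,0,0,0,1,0,0,0,0,0,0,1,0,0,0,0,0,0,1,0,0,0,0,0,0,1,0,0,0,0,0,0]'

```text
clock: 6.95
tool_pos: [0.5129, -0.0311, 0.1063]
tool_rot: [-1.309, 1.037, -1.038]
wrist_force: [-0.0, -0.2, 6.2]
grip_width: 0.0005
```

Steady hold. Now pressing on toward home.

Emit:
play_rows --commands '[1,0,0.1,0,0,0,0,1,0,0.25,0,0,0,0,1,0,0.4,0,0,0,0,1,0,0.55,0,0,0,0,1,0,0.7,0,0,0,0,1,0,0.85,0,0,0,0,1,0,0.95,0,0,0,0,1,0,1.0,0,0,0,0,1,0,1.0,0,0,0,0]'

```text
clock: 8.07
tool_pos: [0.513, -0.0311, 0.0969]
tool_rot: [-1.31, 1.037, -1.038]
wrist_force: [-0.8, 0.6, 9.3]
grip_width: 0.0006
```

Emit:
play_rows --commands '[1,0,0.05,0,0,0,0,1,0,0.05,0,0,0,0]'

```text
clock: 8.32
tool_pos: [0.5129, -0.0311, 0.0964]
tool_rot: [-1.31, 1.037, -1.038]
wrist_force: [-2.6, -0.0, 9.5]
grip_width: 0.0006
```

Emit:
play_rows --commands '[1,0,0.05,0,0,0,0,1,0,0.05,0,0,0,0]'

```text
clock: 8.57
tool_pos: [0.513, -0.0311, 0.0962]
tool_rot: [-1.31, 1.037, -1.038]
wrist_force: [-3.4, 0.4, 13.0]
grip_width: 0.0003
```

Emit:
play_rows --commands '[1,0,0.05,0,0,0,0,1,0,0.05,0,0,0,0]'

```text
clock: 8.82
tool_pos: [0.513, -0.0311, 0.0961]
tool_rot: [-1.31, 1.037, -1.038]
wrist_force: [-3.4, 1.8, 15.8]
grip_width: 0.0006
```

Emit:
play_rows --commands '[1,0,0.05,0,0,0,0,1,0,0.1,0,0,0,0,1,0,0.1,0,0,0,0,1,0,0.1,0,0,0,0]'

```text
clock: 9.32
tool_pos: [0.5132, -0.0311, 0.096]
tool_rot: [-1.31, 1.037, -1.038]
wrist_force: [-7.4, 0.9, 21.3]
grip_width: 0.0006
```

It is hard against the home stop: 10.2 mm past the click at 21 N. Releasing straight up, then retreating toward the robot's side so I can see the key.

Emit:
play_rows --commands '[1,0,-0.3,0,0,0,0,1,0,-0.8,0,0,0,0,1,0,-1.8,0,0,0,0,1,0,-3.5,0,0,0,0,1,0,-6,0,0,0,0,1,0,-9,0,0,0,0,1,0,-11,0,0,0,0,1,1,-12,-1,0,0,0,1,3,-12,-2,0,0,0,1,6,-12,-4,0,0,0,1,10,-12,-6,0,0,0,1,14,-12,-8,0,0,0,1,17,-12,-9,0,0,0,1,19,-12,-10,0,0,0,1,20,-12,-10,0,0,0,1,20,-12,-10,0,0,0,1,20,-12,-10,0,0,0]'

```text
clock: 11.45
tool_pos: [0.4611, -0.2478, 0.2132]
tool_rot: [-1.31, 1.037, -1.036]
wrist_force: [-0.5, -0.2, 0.2]
grip_width: 0.0003
```

Run:
```python
from h import *
a=ctrl.read_camera("scene"); b=ctrl.read_camera("top"); s=ctrl.read_state()
print(s["clock"],s["tool_pos"],s["wrist_force"])
for z in(.094,.084,.074):print(z,proj("scene",(.5133,-.0312,z)),proj("top",(.5133,-.0312,z)))
A=cv2.resize(a[135:250,220:380,::-1],None,fx=5,fy=5,interpolation=cv2.INTER_CUBIC)
cv2.imwrite("pics/s3.png",A);cv2.imwrite("pics/t3.png",b[:,:,::-1])
```

```text
11.55 [ 0.46119758 -0.24777624  0.21335038] [-0.37315131 -0.01512624 -0.10279367]
0.094 [256.95565896 159.67107558] [300.49570479 224.84692686]
0.084 [256.95991986 163.37936245] [299.90513281 225.58955699]
0.074 [256.96406175 167.0064264 ] [299.33074635 226.31172866]
```

View pics/s3.png

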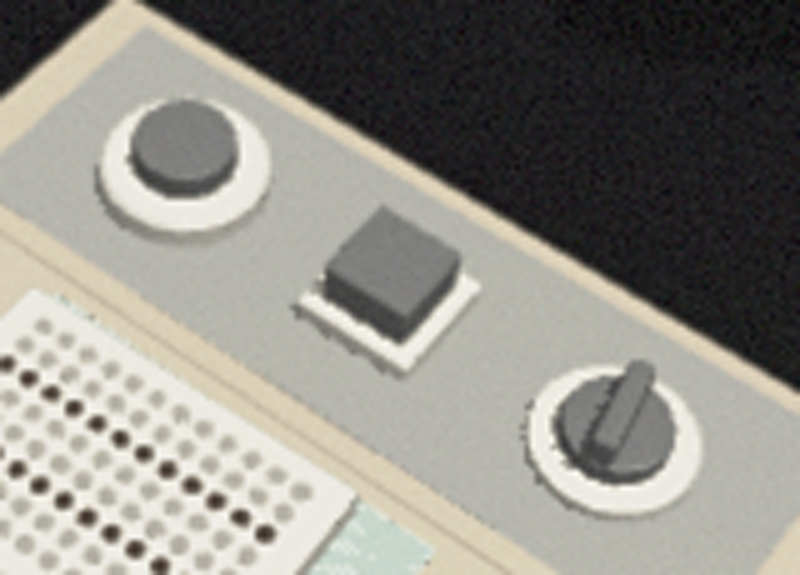

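View pics/t3.png

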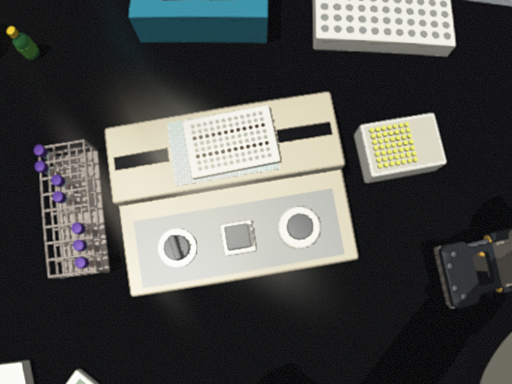

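The lower disc is flush in the collar. The upper disc has sprung back, centred at pixel (256.8,163.6), which matches a top at z = 0.084. The square key, dial and plate look unchanged, and the arm is clear.

```bash
python3 -c "
from station import ctrl
print(ctrl.close_job())"
```

```text
the job is handed in; nothing more can be done
None
```

The scan key was pressed in two stages as asked, and I handed the job in at about 11.5 s, inside the 32 s limit; no verdict was reported.

- **Locating the key:** I found it at about (0.513, -0.031) from both cameras. The views agreed to about 1.5 mm, and the rays met at z ≈ 0.0956 against the nominal 0.094.
- **First click:** With the fingers shut, I pressed straight down until the tip stopped moving at about 6 N, below the 11 N at which the lower disc starts to move. I held it there for just over a second, at a steady TCP height of 0.1063.
- **Fully home:** I pressed on until it stopped about 10.2 mm lower, at 21 N, then released it and moved the arm clear.

**Last checks:** The lower disc is flush in its collar. The upper disc has sprung back to about z = 0.084, as it should once released. The square key, dial and plate look unchanged, and the wrist force reads about 0. During the final press a sideways force of up to about 7 N built up and vanished on release. No check failed.

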